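Reset the tray divider and stow the drawplate and swage block

TASK

Slide the divider in the wooden tray so that the long drawplate will fit in the bay at the tray's notched end and the short grooved swage block in the other bay. Then lay each in its bay, lengthwise along the tray and flat on the tray floor, right way up as it lies now; set them down rather than drop them. Leave the hammer, the red canister and the brass bangle where they are.

Things in the scene. Friction and masses are not known exactly. Their poses are not given: they have to be found in the camera images.
- tray: Open wooden tray fixed to the bench, outside 144 x 310 mm and 40 mm high; walls 10 mm, floor 6 mm thick; inside 124 mm (its x) by 290 mm (its y, the length). Origin: centre of its underside, on the bench. The end wall at +y has a notch 54 mm wide cut down to 18 mm above the bench; the other three walls are full height. A crosswise divider splits it in two bays.
- divider (a joint): Position in m of the sliding divider's mid-plane along the tray's y axis: 0 at mid-length, growing towards the notched end, travel -0.125 to 0.125. The divider is a pale wooden board 8 mm thick right across the tray; it slides with about 3 N of friction and stays where it is left.
- divider_tab (a point): Middle of the top edge of the divider's finger tab, 76 mm above the bench; axes as the tray's. The tab is 50 mm wide along the tray's x, 12 mm thick along y, and stands from 42 to 76 mm above the bench, clear above the 40 mm tray walls; grip it across its thickness and slide.
- drawplate: The long part: loose flat dark steel bar with two rows of small holes, 170 mm (its x) by 36 mm (y) by 12 mm thick (z, up), about 0.55 kg. Origin: centre of its underside. Starts lying flat on the bench.
- swage: The short part: loose dark steel block with crosswise grooves in its top, 85 mm (its x) by 40 mm (y) by 28 mm high (z, up), about 0.6 kg. Origin: centre of its underside. Starts lying on the bench, grooves up.
- hammer: Bystander: hammer lying on the bench, 220 mm long. Leave alone.
- canister: Bystander: upright red can, 66 mm across and 150 mm high, origin at the centre of its underside. Leave alone.
- bangle: Bystander: brass bangle lying flat, 72 mm across, 12 mm high. Leave alone.

How it is judged:
By the outcome, as a careful person would: the job done as asked, in the order asked, and still so for the second after the job is handed in, with the robot touching nothing.
It also fails if it takes over 70 s, if anything falls off the work surface, if the arm or the gripper's body presses on something with over 40 N, if the wrist force passes 120 N, or if a joint passes its speed limit or range.

ROBOT

A 6-joint arm with a two-finger parallel gripper is mounted at the origin on the work surface. World frame = base frame: x ahead of the robot, y to its left, z up, the work surface at z = 0. Lengths are in m, angles in rad, forces in N, time in s.
With the tool pointing down it reaches from about 0.4 to 0.825 m from the base axis. Payload 7 kg.
Tool frame: the origin (TCP) lies at the very end of the fingers, on their centre line; the grasp point (between the pads) lies arm.hold_point_z behind it (arm.hold_point_z is the distance from the TCP to the grasp point, in m); z points along the fingers, y is the line along which they close (so a half turn about z gives the same grasp; the last joint's range is limited). The gripper opens to 88 mm and grips with 3 to 60 N. Pads are 19 mm wide; open, the fingers measure 130 mm over their backs; the gripper's body (78 mm by 193 mm) begins 47 mm behind the grasp point.
Start: joints at [-1.007, 0.359, 0.012, 0, -1.224, -0.288], TCP at [0.184, -0.649, 0.227] pointing down, gripper open.
Joint ranges: [-3.07, 3.07], [-1.43, 2.12], [-1.02, 1.25], [-3.03, 1.67], [-3.05, -0], [-3.03, 3.03]. Speed limits (rad/s): [2.39, 2.39, 3.01, 3.14, 3.14, 3.14].

INTERFACE

Orientations are given as [roll, pitch, yaw] about the fixed x, y, z axes, in that order (R = Rz(yaw) Ry(pitch) Rx(roll)).
In Python, from station import arm, grab_frame, camera_params gives the robot as it stands (arm), with the cameras as plain functions.
- The arm moves only by the shell command python3 nudge.py 'ROWS' [FORCE]. ROWS is a JSON list of rows, 1 to 20 of them, each of 5 numbers: the finger opening in m, then dx, dy, dz in m, then a turn about the tool's z in rad; each row is the pose to reach, as a shift and turn from the pose commanded when the command began, along the tool's axes at that moment; what a row does not reach only later rows make up. A row lasts 1/12 s, in which the tool goes at most 0.0417 m and 0.125 rad, less where a joint would pass 70% of its speed; a pose out of reach is approached as far as the arm can. The fingers move at their own pace and stop on an object; FORCE is the grip in N (left out, the last holds). Time passes only in rows, so rows that do not move let the fingers close. It prints the time, the measured TCP pose, the force, the opening and the grip force at its end.
- arm.get_state(): the state, without advancing time (a new reading comes with each control period).
- grab_frame(name): name is "side" or "top"; returns the picture (480x640x3 uint8, red, green, blue); there is no depth.
- camera_params(name): a dict with "fx", "fy", "cx", "cy" (pixels), "T" (4x4, takes a point from camera to world coordinates). Camera axes: x right, y down, z forward; pixel columns grow to the right and rows downward; lengths in m; the calibration is good to about 2 mm. A picture is of the moment at which its call begins. camera_params takes no time and is no camera call.
- arm.job_done(): hands the job in; it is judged then, once.
The state is a dict: "t": time; "q": joint angles; "qd": joint speeds; "joint_efforts": joint torques, N m; "eef_pos": TCP position; "ee_rot": TCP orientation; "force": force on the tool from outside, world axes, zero at the start; "moment": the same for the moment, N m; "width": finger opening in m; "gripper_force": force on a finger pad.
Only numpy, scipy, OpenCV 4.12 (cv2) and the standard library are available. Lean on these libraries where they do the work, as an engineer would, in place of code of your own. Each camera call takes 0.05 s, during which the arm holds its last target. There are 200 camera calls.

## Working session

There is one attempt and no reset: what is moved stays moved. The work goes in short steps, Python scripts to look and compute and a shell command to move; the robot and the scene stay as the last step left them, time stands still between calls to the robot, and variables do not carry over. Pictures are saved under pics/ and viewed, at most 10 in all, crops included, and the job is handed in when it is done.

```bash
ls; mkdir -p pics
python3 - <<'E'
from station import arm, grab_frame, camera_params
import cv2
for n in("top","side"):
    cv2.imwrite(f"pics/{n}0.png",grab_frame(n)[:,:,::-1]); p=camera_params(n); print(n,p)
print(arm.get_state(),arm.hold_point_z)
E
```

```text
nudge.py
pics
station.py
top {'fx': 468.5779358680531, 'fy': 468.5779358680531, 'cx': 322.8770527337012, 'cy': 241.3560801818369, 'T': array([[-0.01732227, -0.98722733,  0.1583734 ,  0.33740881],
       [-0.99984896,  0.01732693, -0.00135148, -0.00177263],
       [-0.00140991, -0.15837289, -0.98737837,  1.30054541],
       [ 0.        ,  0.        ,  0.        ,  1.        ]])}
side {'fx': 457.3740673668447, 'fy': 457.3740673668447, 'cx': 320.1108901272355, 'cy': 240.96162145806872, 'T': array([[-0.91534179, -0.30685002,  0.26075366,  0.28327955],
       [-0.40263285,  0.70710886, -0.58127777,  0.53937731],
       [-0.00601613, -0.63705583, -0.77079419,  0.76148854],
       [ 0.        ,  0.        ,  0.        ,  1.        ]])}
{'t': 0.1, 'q': array([-1.00692433e+00,  3.59342668e-01,  1.11552243e-02, -3.31499417e-04,
       -1.22405092e+00, -2.88104790e-01]), 'qd': array([ 0.00157709, -0.00330806,  0.00314216,  0.00047271,  0.00103753,
       -0.00102241]), 'joint_efforts': array([-7.81275994e-04, -5.84162307e+01,  2.93752456e+01,  7.01536015e+00,
        1.02368620e-02, -6.75610181e-05]), 'eef_pos': array([ 0.18366725, -0.64909333,  0.22569655]), 'ee_rot': array([ 3.14012149e+00, -1.10976150e-04, -2.86593825e+00]), 'force': array([ 0.83070297,  0.64245845, -0.65925377]), 'moment': array([-0.01193018,  0.00117736,  0.01679282]), 'gripper_force': 0.0, 'width': 0.0875891708601482} 0.0188
```

View pics/top0.png

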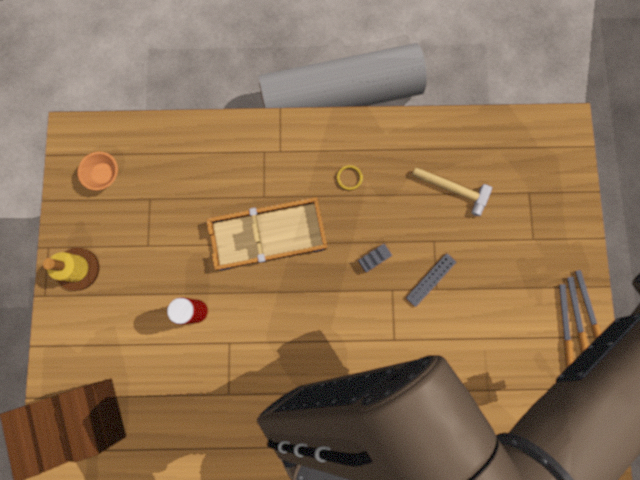

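View pics/side0.png

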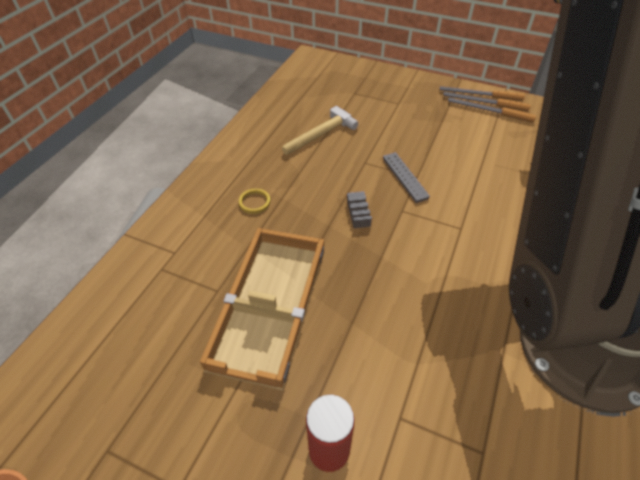

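Top view: the tray spans about (208,200)–(326,270) with the notch at its left end, which is at +y. The divider is near x=257, the swage at (375,258), the drawplate at (430,280), and the canister at (188,311). The side view shows the same layout, with the notched end at (245,370) and the clips at (231,298) and (298,312). I'll enlarge crops of both views and mask the steel.

```bash
cat > h.py <<'E'
import numpy as np, cv2
from station import arm, grab_frame, camera_params
def ray(n,px,z):
    p=camera_params(n);T=p["T"]
    d=T[:3,:3]@[(px[0]-p["cx"])/p["fx"],(px[1]-p["cy"])/p["fy"],1]
    return T[:3,3]+d*(z-T[2,3])/d[2]
def steel(n,img,box):   # grey dark blobs inside box x0,y0,x1,y1
    hsv=cv2.cvtColor(img,cv2.COLOR_RGB2HSV); m=((hsv[...,1]<85)&(hsv[...,2]<150)).astype(np.uint8)
    k=np.zeros_like(m);x0,y0,x1,y1=box;k[y0:y1,x0:x1]=1;m*=k
    m=cv2.morphologyEx(m,cv2.MORPH_CLOSE,np.ones((5,5)))
    c,_=cv2.findContours(m,cv2.RETR_EXTERNAL,cv2.CHAIN_APPROX_NONE)
    return [x for x in c if cv2.contourArea(x)>100]
def onplane(n,c,z):
    P=np.array([ray(n,q[0],z)[:2] for q in c],np.float32)*1000
    return cv2.minAreaRect(P)
E
python3 - <<'E'
from h import *
a=cv2.imread("pics/top0.png");b=cv2.imread("pics/side0.png")
for n,i,box in(("top",a,(340,230,470,320)),("side",b,(335,145,440,235))):
    for c in steel(n,i[:,:,::-1].copy(),box):
        for z in(.006,.012,.028): print(n,cv2.boundingRect(c),z,np.round(np.hstack([*onplane(n,c,z)]),1))
cv2.imwrite("pics/topc.png",cv2.resize(a[190:330,160:340],None,fx=4.2,fy=4.2,interpolation=cv2.INTER_CUBIC))
cv2.imwrite("pics/sidec.png",cv2.resize(b[220:390,190:370],None,fx=3.5,fy=3.5,interpolation=cv2.INTER_CUBIC))
E
```

```text
top (406, 254, 50, 53) 0.006 [ 433.4 -299.7   38.3  171.8   45.6]
top (406, 254, 50, 53) 0.012 [ 432.9 -298.3   38.1  171.    45.6]
top (406, 254, 50, 53) 0.028 [ 431.7 -294.6   37.6  168.9   45.6]
top (358, 244, 34, 28) 0.006 [ 497.7 -146.5   41.6   88.9   32.5]
top (358, 244, 34, 28) 0.012 [ 496.9 -145.8   41.4   88.5   32.5]
top (358, 244, 34, 28) 0.028 [ 494.9 -144.1   40.9   87.4   32.5]
side (347, 192, 25, 36) 0.006 [ 497.1 -153.7   44.8  110.4   32.3]
side (347, 192, 25, 36) 0.012 [ 495.4 -148.2   44.4  109.5   32.3]
side (347, 192, 25, 36) 0.028 [ 490.9 -133.5   43.5  107.2   32.3]
side (383, 152, 46, 50) 0.006 [ 433.7 -300.    43.1  177.1   45.5]
side (383, 152, 46, 50) 0.012 [ 432.5 -293.4   42.8  175.7   45.5]
side (383, 152, 46, 50) 0.028 [ 429.3 -275.6   41.9  172.    45.5]
```

View pics/topc.png

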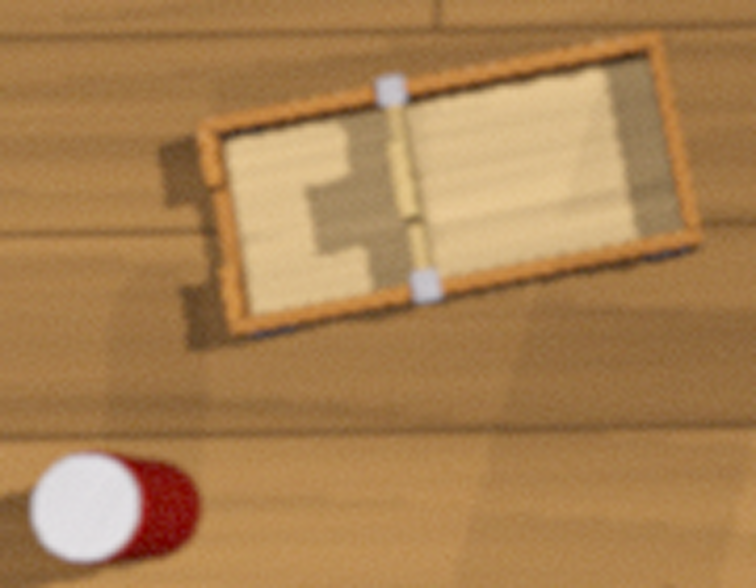

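View pics/sidec.png

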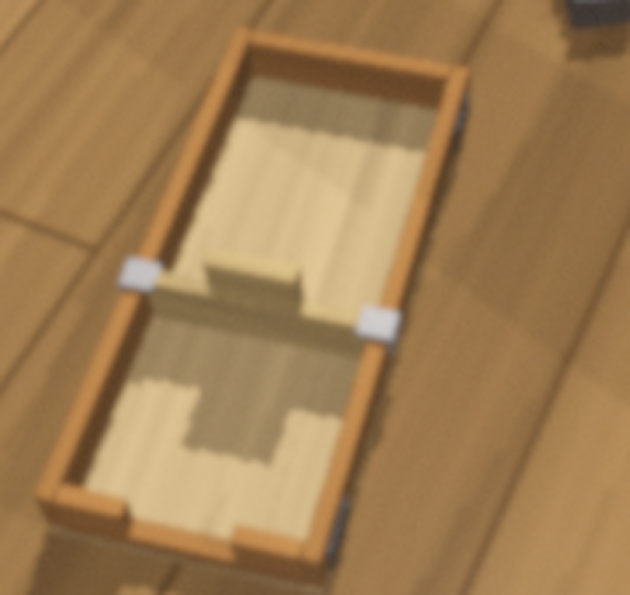

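Enlarged, the rim's outer corners are at (198,125), (658,33), (698,242), (236,333) in the top crop and (240,33), (467,70), (325,560), (42,497) in the side crop. The tab top is near (401,180) in the top crop and (254,262) in the side crop. The canister lid is at (86,508).

Run:
```python
from h import *
f=lambda c,s,o:((c[0]+.5)/s-.5+o[0],(c[1]+.5)/s-.5+o[1])
t=lambda c:f(c,4.2,(160,190)); s=lambda c:f(c,3.5,(190,220))
cor={"top":[t(c) for c in((198,125),(658,33),(698,242),(236,333))],"side":[s(c) for c in((42,497),(240,33),(467,70),(325,560))]}
tab={"top":t((401,180)),"side":s((254,262))}
for n in cor:
    P=np.array([ray(n,c,.04)[:2] for c in cor[n]]);c=P.mean(0)
    print(n,np.round(P*1000),"c",np.round(c*1000,1),"sides",np.round([np.linalg.norm(P[i]-P[i-1])*1000 for i in range(4)]))
    y=(P[0]+P[3]-P[1]-P[2]);y/=np.linalg.norm(y);x=np.array([y[1],-y[0]])
    tb=ray(n,tab[n],.076)[:2]
    print("yaw of tray y",np.degrees(np.arctan2(y[1],y[0])),"tab",np.round(tb*1000,1),"local",np.round([(tb-c)@x*1000,(tb-c)@y*1000],1))
print("can",ray("top",t((86,508)),.15))
```

```text
top [[606. 314.]
 [663.  13.]
 [523. -11.]
 [469. 287.]] c [565.4 150.6] sides [140. 307. 142. 303.]
yaw of tray y 100.43445188765787 tab [560.9 176.1] local [ 0.1 25.9]
side [[604. 316.]
 [659.  17.]
 [523. -10.]
 [465. 289.]] c [563.  153.1] sides [141. 304. 139. 305.]
yaw of tray y 100.69875485844697 tab [559.8 176.2] local [ 1.2 23.3]
can [0.35770711 0.34654789 0.15      ]
```

```bash
cat >> h.py <<'E'
from scipy.spatial.transform import Rotation as Ro
YA=np.radians(100.55); C=np.array([.5642,.1518]); TY=np.array([np.cos(YA),np.sin(YA)]); TX=np.array([TY[1],-TY[0]])
def go(x,y,z,close=None):   # world TCP target, closing-axis angle (rad, mod pi) -> tool-axes shift and turn
    s=arm.get_state(); R=Ro.from_euler("xyz",s["ee_rot"]).as_matrix()
    d=R.T@(np.array([x,y,z])-s["eef_pos"]); a=np.arctan2(R[1,1],R[0,1])
    tr=0 if close is None else -((close-a+np.pi/2)%np.pi-np.pi/2)
    print("t",round(s["t"],2),"shift",np.round(d,4),"turn",round(tr,4),"rows",int(np.ceil(max(np.linalg.norm(d)/.0417,abs(tr)/.125))),"q6",round(s["q"][5],2))
E
python3 -c "
from h import *
go(.5600,.1762,.17,YA)"
```

```text
t 0.1 shift [-0.5868  0.6916  0.0566] turn 0.0915 rows 22 q6 -0.29
```

```bash
python3 nudge.py '[[0.088,-0.587,0.692,0.0,0.0915],[0.088,-0.587,0.692,0.0,0.0915],[0.088,-0.587,0.692,0.0,0.0915],[0.088,-0.587,0.692,0.0,0.0915],[0.088,-0.587,0.692,0.0,0.0915],[0.088,-0.587,0.692,0.0,0.0915],[0.088,-0.587,0.692,0.0,0.0915],[0.088,-0.587,0.692,0.0,0.0915],[0.088,-0.587,0.692,0.0,0.0915],[0.088,-0.587,0.692,0.0,0.0915],[0.088,-0.587,0.692,0.0,0.0915],[0.088,-0.587,0.692,0.0,0.0915],[0.088,-0.587,0.692,0.0,0.0915],[0.088,-0.587,0.692,0.0,0.0915],[0.088,-0.587,0.692,0.0,0.0915],[0.088,-0.587,0.692,0.0,0.0915],[0.088,-0.587,0.692,0.0,0.0915],[0.088,-0.587,0.692,0.0,0.0915],[0.088,-0.587,0.692,0.0,0.0915],[0.088,-0.587,0.692,0.0,0.0915]]' 20
python3 -c "
from h import *
go(.5600,.1762,.12,YA)"
```

```text
t: 1.77
eef_pos: [0.5296, 0.1109, 0.2264]
ee_rot: [3.142, -0.0, -2.957]
force: [0.4, -1.4, 0.7]
width: 0.0877
gripper_force: 0.0
t 1.77 shift [-0.0419  0.0586  0.1064] turn 0.0006 rows 4 q6 -1.95
```

```bash
python3 nudge.py '[[0.088,-0.042,0.059,0.02,0],[0.088,-0.042,0.059,0.05,0],[0.088,-0.042,0.059,0.08,0],[0.088,-0.042,0.059,0.1,0],[0.088,-0.042,0.059,0.1,0],[0.088,-0.042,0.059,0.1,0],[0.088,-0.042,0.059,0.1,0]]'
python3 -c "
from h import *
go(.5600,.1762,.048,YA)"
```

```text
t: 2.35
eef_pos: [0.5607, 0.1746, 0.1281]
ee_rot: [3.141, 0.002, -2.957]
force: [-0.2, -0.3, 0.6]
width: 0.0876
gripper_force: 0.0
t 2.35 shift [0.0006 0.0017 0.0801] turn 0.0003 rows 2 q6 -2.02
```

```bash
python3 nudge.py '[[0.088,0.0006,0.0017,0.04,0],[0.088,0.0006,0.0017,0.078,0],[0.088,0.0006,0.0017,0.078,0],[0.02,0.0006,0.0017,0.078,0],[0.0,0.0006,0.0017,0.078,0],[0.0,0.0006,0.0017,0.078,0],[0.0,0.0006,0.0017,0.078,0],[0.0,0.0006,0.0017,0.078,0],[0.0,0.0006,0.0017,0.078,0],[0.0,0.0006,0.0017,0.078,0]]' 25
python3 -c "
from h import *
s=arm.get_state();d=s['eef_pos'][:2]-C;print('local',d@TX,d@TY)
go(*(C-.0425*TY),.05,YA)"
```

```text
t: 3.18
eef_pos: [0.5592, 0.1762, 0.0493]
ee_rot: [3.141, 0.001, -2.957]
force: [0.2, 0.0, -0.2]
width: 0.0464
gripper_force: 0.0
local -0.000401993442395455 0.0249185317503409
t 3.18 shift [-0.0004 -0.0674 -0.0008] turn 0.0002 rows 2 q6 -2.03
```

Fingers are still closing.

```bash
python3 nudge.py '[[0,0,0,0,0],[0,0,0,0,0],[0,0,0,0,0],[0,0,0,0,0],[0,0,0,0,0],[0,0,0,0,0],[0,0,0,0,0],[0,0,0,0,0]]'
python3 -c "
from h import *
go(*(C-.0425*TY),.05,YA)"
```

```text
t: 3.85
eef_pos: [0.559, 0.1759, 0.0485]
ee_rot: [-3.141, -0.0, -2.958]
force: [0.6, -2.3, -0.5]
width: 0.012
gripper_force: 25.0
t 3.85 shift [-0.0007 -0.0671 -0.0015] turn -0.0001 rows 2 q6 -2.03
```

Gripped at 12 mm. Sliding −67 mm along tool y.

```bash
python3 nudge.py '[[0,0,-0.012,0,0],[0,0,-0.024,0,0],[0,0,-0.036,0,0],[0,0,-0.048,0,0],[0,0,-0.058,0,0],[0,0,-0.067,0,0],[0,0,-0.067,0,0],[0,0,-0.067,0,0],[0,0,-0.067,0,0],[0,0,-0.067,0,0]]'
python3 -c "
from h import *
go(*(C-.0425*TY),.05,YA)"
```

```text
t: 4.68
eef_pos: [0.571, 0.1098, 0.0484]
ee_rot: [-3.141, -0.001, -2.957]
force: [-0.9, -3.4, -0.4]
width: 0.0117
gripper_force: 25.0
t 4.68 shift [-0.001   0.0001 -0.0016] turn 0.0 rows 1 q6 -1.91
```

```bash
python3 nudge.py '[[0.06,0,0,0,0],[0.06,0,0,0,0],[0.06,0,0,0,0],[0.06,0,0,0,0],[0.06,0,0,-0.04,0],[0.06,0,0,-0.08,0],[0.06,0,0,-0.1,0],[0.06,0,0,-0.1,0],[0.06,0,0,-0.1,0],[0.06,0,0,-0.1,0]]'
python3 - <<'E'
from h import *
i=grab_frame("side");cv2.imwrite("pics/side1.png",i[200:400,170:400,::-1].repeat(3,0).repeat(3,1))
go(.433,-.2978,.1484,np.radians(45.6))
E
```

```text
t: 5.52
eef_pos: [0.5709, 0.1103, 0.1482]
ee_rot: [3.141, -0.0, -2.957]
force: [-0.4, 0.9, 0.1]
width: 0.0598
gripper_force: 0.0
t 5.57 shift [ 0.21   -0.3758 -0.0004] turn 0.9593 rows 11 q6 -1.91
```

View pics/side1.png

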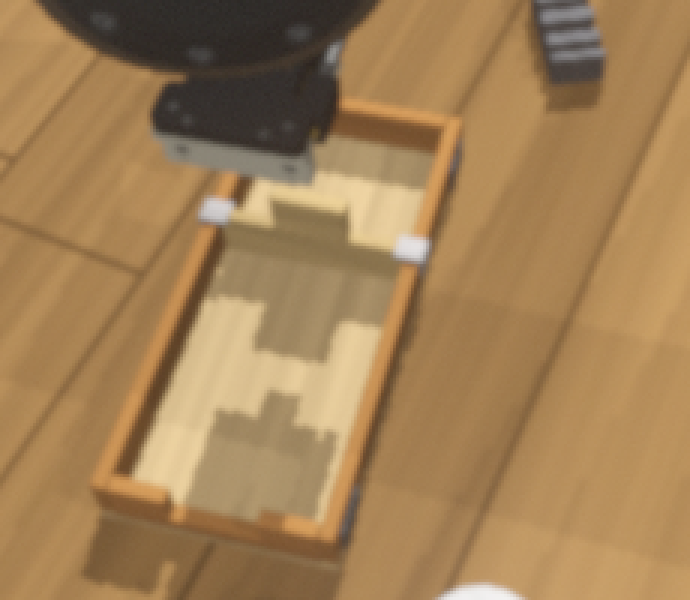

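The divider now sits about two-thirds of the way back, with clips at (217,210) and (411,248) in the crop, so the notched bay is the long one. Next is the drawplate.

```bash
python3 nudge.py '[[0.08,0.21,-0.376,0,0.959],[0.08,0.21,-0.376,0,0.959],[0.08,0.21,-0.376,0,0.959],[0.08,0.21,-0.376,0,0.959],[0.08,0.21,-0.376,0,0.959],[0.08,0.21,-0.376,0,0.959],[0.08,0.21,-0.376,0,0.959],[0.08,0.21,-0.376,0,0.959],[0.08,0.21,-0.376,0,0.959],[0.08,0.21,-0.376,0,0.959],[0.08,0.21,-0.376,0,0.959],[0.08,0.21,-0.376,0,0.959],[0.08,0.21,-0.376,0,0.959],[0.08,0.21,-0.376,0,0.959],[0.08,0.21,-0.376,0,0.959],[0.08,0.21,-0.376,0,0.959]]'
python3 -c "
from h import *
go(.433,-.2978,.003,np.radians(45.6))"
```

```text
t: 6.9
eef_pos: [0.4341, -0.297, 0.1484]
ee_rot: [-3.141, -0.0, 2.368]
force: [-0.4, 0.3, -0.2]
width: 0.0801
gripper_force: 0.0
t 6.9 shift [ 0.0002 -0.0013  0.1454] turn 0.0018 rows 4 q6 -2.12
```

```bash
python3 nudge.py '[[0.08,0,-0.0013,0.04,0],[0.08,0,-0.0013,0.08,0],[0.08,0,-0.0013,0.11,0],[0.08,0,-0.0013,0.135,0],[0.08,0,-0.0013,0.1445,0],[0.05,0,-0.0013,0.1445,0],[0.02,0,-0.0013,0.1445,0],[0.02,0,-0.0013,0.1445,0],[0.02,0,-0.0013,0.1445,0],[0.02,0,-0.0013,0.1445,0],[0.02,0,-0.0013,0.1445,0],[0.02,0,-0.0013,0.1445,0],[0.02,0,-0.0013,0.1445,0],[0.02,0,-0.0013,0.1445,0],[0.02,0,-0.0013,0.1445,0],[0.02,0,-0.0013,0.1445,0]]' 45
```

```text
t: 8.23
eef_pos: [0.4327, -0.2991, 0.0046]
ee_rot: [-3.141, 0.0, 2.367]
force: [-1.4, -0.6, 6.7]
width: 0.0355
gripper_force: 45.0
```

```bash
python3 nudge.py '[[0.02,0,0,-0.015,0],[0.02,0,0,-0.03,0],[0.02,0,0,-0.06,0],[0.02,0,0,-0.1,0],[0.02,0,0,-0.14,0],[0.02,0,0,-0.14,0],[0.02,0,0,-0.14,0],[0.02,0,0,-0.14,0]]'
python3 - <<'E'
from h import *
go(*(C+.053*TY),.1446,YA-np.pi/2)
E
```

```text
t: 8.9
eef_pos: [0.4318, -0.2982, 0.143]
ee_rot: [3.141, -0.002, 2.366]
force: [-1.0, -0.4, -5.3]
width: 0.0352
gripper_force: 45.0
t 8.9 shift [ 0.2639  0.4445 -0.0011] turn 0.6112 rows 13 q6 -2.11
```

```bash
python3 nudge.py '[[0.02,0.264,0.4445,-0.001,-0.12],[0.02,0.264,0.4445,-0.001,-0.25],[0.02,0.264,0.4445,-0.001,-0.37],[0.02,0.264,0.4445,-0.001,-0.5],[0.02,0.264,0.4445,-0.001,-0.62],[0.02,0.264,0.4445,-0.001,-0.75],[0.02,0.264,0.4445,-0.001,-0.87],[0.02,0.264,0.4445,-0.001,-1],[0.02,0.264,0.4445,-0.001,-1.12],[0.02,0.264,0.4445,-0.001,-1.25],[0.02,0.264,0.4445,-0.001,-1.37],[0.02,0.264,0.4445,-0.001,-1.5],[0.02,0.264,0.4445,-0.001,-1.62],[0.02,0.264,0.4445,-0.001,-1.75],[0.02,0.264,0.4445,-0.001,-1.87],[0.02,0.264,0.4445,-0.001,-2],[0.02,0.264,0.4445,-0.001,-2.12],[0.02,0.264,0.4445,-0.001,-2.25],[0.02,0.264,0.4445,-0.001,-2.37],[0.02,0.264,0.4445,-0.001,-2.5]]'
python3 - <<'E'
from h import *
go(*(C+.053*TY),.1446,YA-np.pi/2)
E
```

```text
t: 10.57
eef_pos: [0.5535, 0.2026, 0.1419]
ee_rot: [3.137, -0.002, -1.416]
force: [0.4, -1.2, -3.9]
width: 0.0355
gripper_force: 45.0
t 10.57 shift [-0.0011 -0.0011 -0.0027] turn -0.0289 rows 1 q6 -0.53
```

```bash
python3 nudge.py '[[0.02,-0.001,-0.001,0,-0.03],[0.02,-0.001,-0.001,0.03,-0.03],[0.02,-0.001,-0.001,0.05,-0.03],[0.02,-0.001,-0.001,0.05,-0.03],[0.02,-0.001,-0.001,0.05,-0.03]]'
python3 - <<'E'
from h import *
i=grab_frame("side");j=grab_frame("top");cv2.imwrite("pics/side2.png",i[200:400,170:400,::-1].repeat(3,0).repeat(3,1))
go(*(C+.053*TY),.0116,YA-np.pi/2)
E
```

```text
t: 10.98
eef_pos: [0.5542, 0.2033, 0.0922]
ee_rot: [3.136, -0.003, -1.391]
force: [0.7, 0.6, -4.1]
width: 0.0354
gripper_force: 45.0
t 11.08 shift [0.0004 0.0018 0.0835] turn -0.0043 rows 3 q6 -0.5
```

View pics/side2.png

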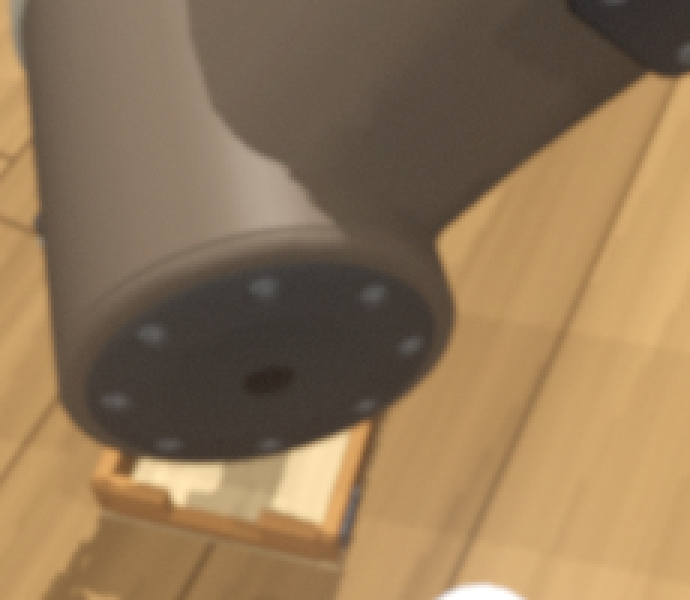

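The arm hides the plate, leaving only the tray's notched end visible at (220,500). I'll lower gently and watch the force.

```bash
python3 nudge.py '[[0.02,0,0.0015,0.02,0],[0.02,0,0.0015,0.04,0],[0.02,0,0.0015,0.055,0],[0.02,0,0.0015,0.065,0],[0.02,0,0.0015,0.072,0],[0.02,0,0.0015,0.072,0],[0.02,0,0.0015,0.072,0],[0.02,0,0.0015,0.072,0]]'
```

```text
t: 11.75
eef_pos: [0.5552, 0.2049, 0.0242]
ee_rot: [-3.14, 0.001, -1.391]
force: [-0.3, 0.8, -4.3]
width: 0.0354
gripper_force: 45.0
```

```bash
python3 nudge.py '[[0.02,0,0,0.004,0],[0.02,0,0,0.008,0],[0.02,0,0,0.011,0],[0.02,0,0,0.0125,0],[0.02,0,0,0.0125,0],[0.02,0,0,0.0125,0]]'; python3 nudge.py '[[0.02,0,0,0.001,0],[0.02,0,0,0.001,0],[0.02,0,0,0.001,0]]'
```

```text
t: 12.25
eef_pos: [0.5543, 0.2043, 0.0107]
ee_rot: [3.141, -0.0, -1.391]
force: [-1.4, -0.6, -0.2]
width: 0.0353
gripper_force: 45.0
t: 12.5
eef_pos: [0.5543, 0.2043, 0.0106]
ee_rot: [-3.141, -0.0, -1.391]
force: [-7.1, -1.4, 9.7]
width: 0.0353
gripper_force: 45.0
```

Contact is at the expected height. Release and rise.

```bash
python3 nudge.py '[[0.056,0,0,0,0],[0.056,0,0,0,0],[0.056,0,0,0,0],[0.056,0,0,0,0],[0.056,0,0,-0.01,0],[0.056,0,0,-0.04,0],[0.056,0,0,-0.08,0],[0.056,0,0,-0.12,0],[0.056,0,0,-0.14,0],[0.056,0,0,-0.14,0],[0.056,0,0,-0.14,0]]'
python3 - <<'E'
from h import *
go(.496,-.1448,.15,np.radians(32.5))
E
```

```text
t: 13.42
eef_pos: [0.5552, 0.2049, 0.152]
ee_rot: [-3.138, 0.002, -1.391]
force: [-0.8, -0.7, -1.0]
width: 0.0559
gripper_force: 0.0
t 13.42 shift [0.3335 0.1208 0.0009] turn -0.3877 rows 9 q6 -0.5
```

```bash
python3 nudge.py '[[0.08,0.3335,0.121,0,-0.388],[0.08,0.3335,0.121,0,-0.388],[0.08,0.3335,0.121,0,-0.388],[0.08,0.3335,0.121,0,-0.388],[0.08,0.3335,0.121,0,-0.388],[0.08,0.3335,0.121,0,-0.388],[0.08,0.3335,0.121,0,-0.388],[0.08,0.3335,0.121,0,-0.388],[0.08,0.3335,0.121,0,-0.388],[0.08,0.3335,0.121,0,-0.388],[0.08,0.3335,0.121,0,-0.388],[0.08,0.3335,0.121,0,-0.388],[0.08,0.3335,0.121,0,-0.388]]'
python3 - <<'E'
from h import *
i=grab_frame("side");cv2.imwrite("pics/side3.png",i[150:400,170:420,::-1].repeat(2,0).repeat(2,1))
go(.496,-.1448,.010,np.radians(32.5))
E
```

```text
t: 14.5
eef_pos: [0.4949, -0.1447, 0.1491]
ee_rot: [3.141, 0.001, -1.003]
force: [0.8, -0.2, 0.4]
width: 0.0798
gripper_force: 0.0
t 14.55 shift [ 0.0008 -0.0008  0.1393] turn 0.0015 rows 4 q6 0.47
```

View pics/side3.png

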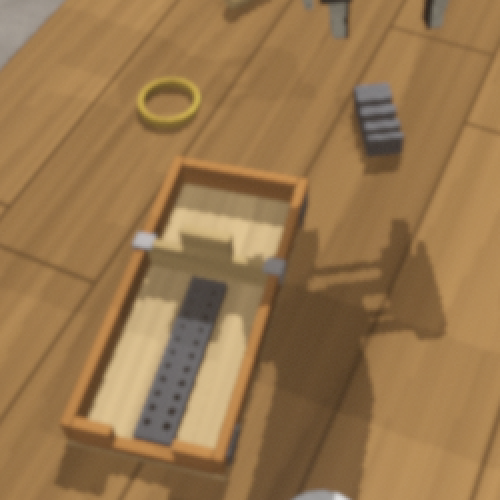

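The drawplate lies flat in the notched bay, from (205,285) to (155,440) in the crop. The gripper is above the swage, so descend and grip.

```bash
python3 nudge.py '[[0.08,0.0008,-0.0008,0.04,0],[0.08,0.0008,-0.0008,0.08,0],[0.08,0.0008,-0.0008,0.11,0],[0.08,0.0008,-0.0008,0.13,0],[0.08,0.0008,-0.0008,0.1385,0],[0.05,0.0008,-0.0008,0.1385,0],[0.02,0.0008,-0.0008,0.1385,0],[0.02,0.0008,-0.0008,0.1385,0],[0.02,0.0008,-0.0008,0.1385,0],[0.02,0.0008,-0.0008,0.1385,0],[0.02,0.0008,-0.0008,0.1385,0],[0.02,0.0008,-0.0008,0.1385,0],[0.02,0.0008,-0.0008,0.1385,0],[0.02,0.0008,-0.0008,0.1385,0],[0.02,0.0008,-0.0008,0.1385,0],[0.02,0.0008,-0.0008,0.1385,0]]' 45
```

```text
t: 15.88
eef_pos: [0.4958, -0.1459, 0.0118]
ee_rot: [3.141, -0.0, -1.003]
force: [-3.7, -0.7, 7.4]
width: 0.0394
gripper_force: 45.0
```

```bash
python3 nudge.py '[[0.02,0,0,-0.015,0],[0.02,0,0,-0.04,0],[0.02,0,0,-0.08,0],[0.02,0,0,-0.12,0],[0.02,0,0,-0.14,0],[0.02,0,0,-0.14,0],[0.02,0,0,-0.14,0]]'
python3 - <<'E'
from h import *
go(*(C-.0958*TY),.15,YA-np.pi/2)
E
```

```text
t: 16.47
eef_pos: [0.496, -0.1454, 0.1515]
ee_rot: [-3.139, -0.0, -1.004]
force: [0.4, 0.5, -6.3]
width: 0.0394
gripper_force: 45.0
t 16.47 shift [-0.1252 -0.1814  0.0019] turn 0.3827 rows 6 q6 0.47
```

```bash
python3 nudge.py '[[0.02,-0.125,-0.181,0,0.383],[0.02,-0.125,-0.181,0,0.383],[0.02,-0.125,-0.181,0,0.383],[0.02,-0.125,-0.181,0,0.383],[0.02,-0.125,-0.181,0,0.383],[0.02,-0.125,-0.181,0,0.383],[0.02,-0.125,-0.181,0,0.383],[0.02,-0.125,-0.181,0.03,0.383],[0.02,-0.125,-0.181,0.05,0.383],[0.02,-0.125,-0.181,0.05,0.383],[0.02,-0.125,-0.181,0.05,0.383],[0.02,-0.125,-0.181,0.05,0.383]]'
python3 - <<'E'
from h import *
go(*(C-.0958*TY),.0178,YA-np.pi/2)
i=grab_frame("side");cv2.imwrite("pics/side4.png",i[180:380,170:400,::-1].repeat(3,0).repeat(3,1))
E
```

```text
t: 17.47
eef_pos: [0.5816, 0.0566, 0.101]
ee_rot: [3.141, -0.001, -1.386]
force: [0.6, -0.4, -4.3]
width: 0.0394
gripper_force: 45.0
t 17.47 shift [-0.001  -0.0004  0.0832] turn 0.0004 rows 2 q6 -0.25
```

View pics/side4.png

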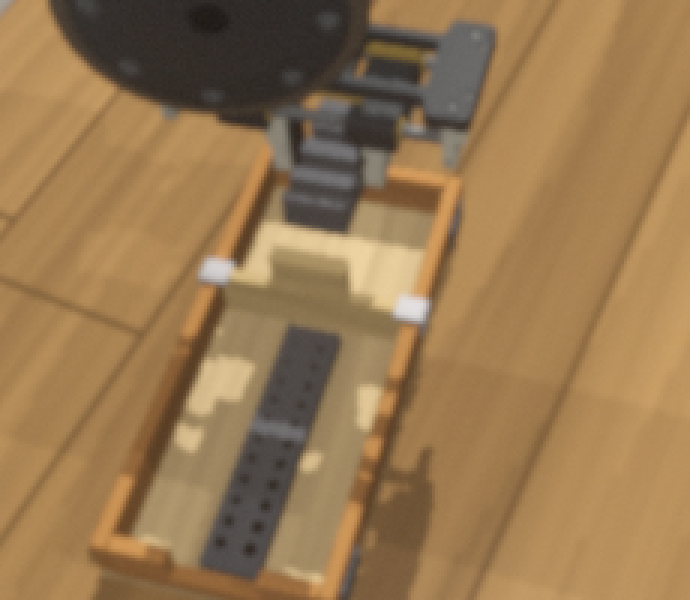

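The swage is level in the fingers over its bay (crop (322,185)), and the drawplate lies flat between the divider and the notch wall. Lower it.

```bash
python3 nudge.py '[[0.02,-0.001,0,0.02,0],[0.02,-0.001,0,0.04,0],[0.02,-0.001,0,0.055,0],[0.02,-0.001,0,0.065,0],[0.02,-0.001,0,0.072,0],[0.02,-0.001,0,0.077,0],[0.02,-0.001,0,0.077,0],[0.02,-0.001,0,0.077,0],[0.02,-0.001,0,0.077,0]]'; python3 nudge.py '[[0.02,0,0,0.002,0],[0.02,0,0,0.004,0],[0.02,0,0,0.006,0],[0.02,0,0,0.006,0],[0.02,0,0,0.006,0]]'
```

```text
t: 18.27
eef_pos: [0.582, 0.0582, 0.025]
ee_rot: [-3.14, 0.0, -1.386]
force: [0.7, 0.3, -5.6]
width: 0.0394
gripper_force: 45.0
t: 18.68
eef_pos: [0.5812, 0.058, 0.018]
ee_rot: [3.141, -0.0, -1.386]
force: [-0.2, 0.4, -4.8]
width: 0.0399
gripper_force: 45.0
```

```bash
python3 nudge.py '[[0.02,0,0,0.0008,0],[0.02,0,0,0.0008,0],[0.02,0,0,0.0008,0]]'; python3 nudge.py '[[0.06,0,0,0,0],[0.06,0,0,0,0],[0.06,0,0,0,0],[0.06,0,0,0,0],[0.06,0,0,-0.01,0],[0.06,0,0,-0.04,0],[0.06,0,0,-0.08,0],[0.06,0,0,-0.12,0],[0.06,0,0,-0.16,0],[0.06,-0.04,0,-0.16,0],[0.06,-0.08,0,-0.16,0],[0.06,-0.12,0,-0.16,0],[0.06,-0.16,0,-0.16,0],[0.06,-0.2,0,-0.16,0],[0.06,0.24,0,-0.16,0],[0.06,0.24,0,-0.16,0],[0.06,0.24,0,-0.16,0]]'
```

```text
t: 18.93
eef_pos: [0.5813, 0.058, 0.0178]
ee_rot: [-3.141, -0.0, -1.386]
force: [-3.2, -0.3, 3.6]
width: 0.0397
gripper_force: 45.0
t: 20.35
eef_pos: [0.5671, 0.1335, 0.1779]
ee_rot: [-3.141, -0.0, -1.38]
force: [0.7, -0.9, 0.9]
width: 0.0601
gripper_force: 0.0
```

```bash
python3 nudge.py '[[0.06,0.34,0,0,0],[0.06,0.34,0,0,0],[0.06,0.34,0,0,0],[0.06,0.34,0,0,0],[0.06,0.34,0,0,0],[0.06,0.34,0,0,0],[0.06,0.34,0,0,0],[0.06,0.34,0,0,0],[0.06,0.34,0,0,0],[0.06,0.34,0,0,0],[0.06,0.34,0,0,0],[0.06,0.34,0,0,0]]'
python3 - <<'E'
from h import *
i=grab_frame("side");j=grab_frame("top")
a=cv2.resize(i[180:400,190:370,::-1],(400,489),interpolation=cv2.INTER_CUBIC);b=cv2.resize(j[180:290,190:340,::-1],(400,293))
cv2.imwrite("pics/fin.png",np.hstack([a,cv2.copyMakeBorder(b,0,196,0,0,0)]))
for n,im,box in(("top",j,(205,195,330,275)),("side",i,(215,235,310,375))):
    for c in steel(n,im,box):
        for z in(.018,.034):
            r=onplane(n,c,z);p=np.array(r[0])/1000-C; print(n,cv2.boundingRect(c),z,np.round(r[1],1),round(r[2],1),"local",np.round([p@TX*1000,p@TY*1000],1))
E
```

```text
t: 21.35
eef_pos: [0.6298, -0.2018, 0.1777]
ee_rot: [-3.141, 0.0, -1.386]
force: [-0.1, 0.6, -0.3]
width: 0.0601
gripper_force: 0.0
top (216, 228, 63, 23) 0.018 [ 36.9 170.1] 10.1 local [-0.1 56. ]
top (216, 228, 63, 23) 0.034 [ 36.5 168. ] 10.1 local [-3.3 53.9]
top (282, 195, 48, 80) 0.018 [129.6 223.1] 88.9 local [ -19.2 -106.2]
top (282, 195, 48, 80) 0.034 [128.  220.3] 88.9 local [ -22.1 -106.2]
side (236, 288, 47, 85) 0.018 [ 37.9 170.2] 10.5 local [-1.7 58.5]
side (236, 288, 47, 85) 0.034 [ 37.1 166.6] 10.5 local [-6.1 66.6]
side (273, 241, 25, 36) 0.018 [44.8 84.1] 10.7 local [   0.2 -104.7]
side (273, 241, 25, 36) 0.034 [43.8 82.3] 10.7 local [ -4.2 -93.2]
```

View pics/fin.png

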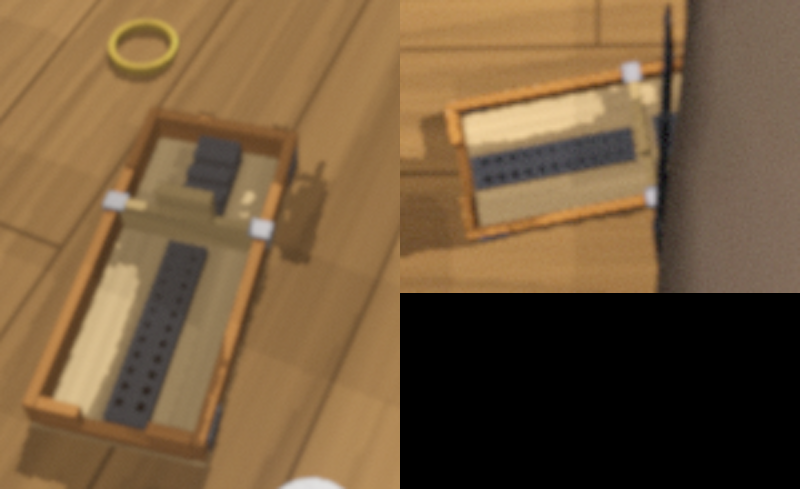

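Both pieces lie flat and aligned. The drawplate runs from (185,245) to (130,420) with clearance at both ends. It measures 170 mm at 18 mm height, so it is not resting on a wall. The swage is in the far bay at (213,175), and the arm is clear.

```bash
python3 -c "
from station import arm, grab_frame, camera_params
print(arm.job_done())"
```

```text
the job is handed in; nothing more can be done
None
```

I slid the divider, laid the drawplate flat in the notched bay and the swage block flat in the other bay, left the hammer, canister and bangle alone, and handed the job in at about 21 s; no verdict came back.

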